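Clip the aerial on a desk radio and fit its tuning knob, pressed down

TASK

Get the desk radio going: first squeeze the clip-on stub aerial open and let it bite, level and with its jaw pads well on, on the upright metal blade at the front of the radio, and let go of it so that it stays there. Then take the tuning knob, turn it so that its keyed bore matches the D-shaped shaft on top of the radio, push it fully home, and press shaft and knob down to the bottom of their spring travel; finish while still gripping the knob and holding it pressed down. Leave the stapler, the charger brick and the eraser where they are.

Things in the scene. Friction and masses are not known exactly. Their poses are not given: they have to be found in the camera images.
- radio: low wooden desk radio, 100 deep (x) x 170 wide (y) x 55 mm tall, fixed to the desk, its front (grey cloth) facing its own -x. Origin: centre of its underside, on the desk. The blade stands out of its front near its left (+y) end; the shaft stands on its aluminium top, 4 mm behind and 38 mm right (-y) of the centre.
- blade_edge (a point): middle of the free front edge of the aerial blade, a fixed upright metal plate 3 mm thick, 40 mm tall (8 to 48 mm above the desk), standing 26 mm out of the radio's front. Axes as the radio's: x from the free edge into the radio, y across the 3 mm thickness, z up. The open jaws straddle it along y and go on in +x.
- shaft_tip (a point): centre of the top face of the steel D-shaft (12 mm diameter, one flat 3 mm from the axis, edge chamfered), 76 mm above the desk, 21 mm above the radio's top (19 mm above the collar at its foot). z: shaft axis, up; x points out of the flat. It starts at a random angle, can be turned (stiff, 0.12 N m) and is sprung (see shaft).
- shaft (a joint): how far the shaft is pressed down, m: 0 up, 0.004 at the bottom stop. The spring needs 3 N to start and about 8 N at the bottom, and pushes back up when released.
- knob: loose black tuning knob, about 45 g, standing on the desk: round hub 40 mm diameter, 16.5 mm tall; on it a bar grip 16 mm wide (y), 36 mm long (x), from 16.5 to 34 mm above the underside, to be pinched across y. The bar's +x end runs out to a point (27 mm from the axis), with a white line on top. Origin: centre of the underside; x towards the pointed end, z up.
- knob_bore (a point): centre of the closed end of the D bore in the knob's underside, 13 mm above it; meets the shaft tip when fully home. Bore 13 mm deep, 14 mm diameter, its flat 4 mm from the axis on the pointed (+x) side, mouth chamfered: it goes on when the pointed end points where the shaft's flat faces, within about 0.2 rad. Axes as the knob's.
- knob_pointer (a point): point on the knob's axis-plane near its pointed end, 25 mm along the knob's x and 25 mm above its underside.
- clip: loose clip-on stub aerial, 39 g: sprung peg lying flat, 16 mm tall, two black handles to -x (to 50 mm behind the pivot), two steel jaws to +x (tips 37 mm ahead). A round black stub stands on the pivot to 38 mm. Origin: pivot axis, underside. The frame is fixed to the +y lever: x is the middle line when shut; when open it is turned half the joint value anticlockwise from it.
- clip_lever (a joint): clip opening, rad: 0 shut (handles splayed, 37 mm over their outsides 30 mm behind the pivot, 45 at the ends; jaw gap 1 mm), 0.07 biting on the blade, 0.45 squeezed across y to the stop (handles parallel, 24 mm over their outsides; jaws open 12 mm, 16 at the tips). A spring shuts it: 4 N to start squeezing, 9 N at the stop, 30 mm behind the pivot.
- clip_jaw (a point): point between the clip's jaw pads (which run from 24 to 37 mm ahead of the pivot): 30 mm ahead of the pivot along the clip's x, 8 mm above its underside.
- stapler: black stapler, 34 x 130 x 56 mm, loose on the desk; origin: centre of its underside. Bystander.
- charger_brick: black power brick, 44 x 62 x 28 mm, loose; origin: centre of its underside. Bystander.
- eraser: eraser in a sleeve, 21 x 44 x 13 mm, loose; origin: centre of its underside. Bystander.
Not all that is in view belongs to the job. What is shaped like the knob but green or turquoise is not meant.

How it is judged (in metres and radians):
On the way, in this order (a step that is already met when the one before it is completed fails the run):
1. the clip bites on the aerial blade and is let go (x of clip_jaw in the frame of blade_edge between 0.003 and 0.026 m and y of clip_jaw in the frame of blade_edge between -0.008 and 0.008 m and value of joint clip_lever between 0.035 and 0.2 rad and contact force between clip and blade above 1 N and angle between clip's own z axis and vertical below 0.35 rad and contact force between the fingers and clip below 0.1 N), for 0.3 s.
2. the knob is fully home on the D-shaft, keyed (distance between knob_bore and shaft_tip below 0.003 m and x of knob_pointer in the frame of shaft_tip above 0.02 m and angle between the z axis of knob and the z axis of shaft_tip, either way round below 0.15 rad), for 0.2 s.
At the end, for the whole second after the job is handed in: Clip bites on the blade (pad middle 3 to 26 mm inside its edge, level within 0.35 rad), fingers off it; knob fully home on the shaft (bore end within 3 mm of the tip, pointed end over the flat, upright within 0.15 rad), shaft pressed at least 3.5 of 4 mm, fingers still gripping the knob (all of step 1 and all of step 2 and value of joint shaft above 0.0035 m and contact force between the fingers and knob above 2 N); the arm keeps its last pose, push and grip.
It fails at once if the stapler is moved more than 30 mm (distance of stapler from where it was at the start of the episode above 0.03 m).
It fails at once if the charger brick is moved more than 30 mm (distance of charger_brick from where it was at the start of the episode above 0.03 m).
It fails at once if the eraser is moved more than 30 mm (distance of eraser from where it was at the start of the episode above 0.03 m).
It also fails if it takes over 48 s, if anything falls off the work surface, if the arm or the gripper's body presses on something with over 40 N, if the wrist force passes 120 N, or if a joint passes its speed limit or range.

ROBOT

A 7-joint arm with a two-finger parallel gripper is mounted at the origin on a cart in front of the work surface, level with it; the furniture and walls round the work are solid. World frame = base frame: x ahead of the robot, y to its left, z up, the work surface at z = 0. Lengths are in m, angles in degrees, forces in N, time in s.
With the tool pointing down it reaches from about 0.425 to 0.875 m from the base axis. Payload 4.7 kg.
Tool frame: the origin (TCP) lies at the very end of the fingers, on their centre line; the grasp point (between the pads) lies 19 mm behind it (env.grip_point_offset is the distance from the TCP to the grasp point, in m); z points along the fingers, y is the line along which they close (so a half turn about z gives the same grasp; the last joint's range is limited). The gripper opens to 87 mm and grips with 3 to 60 N. Pads are 19 mm wide; open, the fingers measure 117 mm over their backs; the gripper's body (75 mm by 190 mm) begins 51 mm behind the grasp point.
Start: joints at [72.313, 18.392, -4.016, 83.108, 1.295, 78.541, -3.26], TCP at [0.206, -0.616, 0.223] pointing down, gripper open.
Joint ranges: [-163.93, 163.93], [-17.29, 119.83], [-79.2, 71.16], [3.27, 140.29], [-89.18, 269.18], [5.43, 117.66], [-154.24, 154.24]. Speed limits (degrees/s): [147.25, 147.25, 180, 180, 180, 180, 180].

INTERFACE

Orientations are given as [roll, pitch, yaw] about the fixed x, y, z axes, in that order (R = Rz(yaw) Ry(pitch) Rx(roll)).
In Python, from cell import env gives the robot as it stands.
- The arm moves only by the tool jog_arm, never from a script. Its argument "motion" is a list of rows, each an object of numbers: "x", "y", "z": the shift along the tool's x, y, z in cm; "ax", "ay", "az": the turn, a rotation vector about the tool's x, y, z in degrees. In form: [{"x": .., "y": .., "z": .., "ax": .., "ay": .., "az": ..}, ...]. A call has exactly 5 rows; each row shifts and turns the commanded pose from where the row before left it, along the tool's axes as they then stand; what a row does not reach is not made up. A row lasts 1/10 s, in which the tool goes at most 50 mm and 8.59 degrees, less where a joint would pass 70% of its speed; a pose out of reach is approached as far as the arm can. A call is refused whole if a number of a shift passes 5 or a number of a turn 8.59, either way. A call with a gripper value outside its range is refused whole. "claw" is the gripper command: -1 is shut, 1 is fully open, values between are in proportion, set as the call begins (left out, the last holds). The fingers move at their own pace and stop on an object; "squeeze" is the grip in N (left out, the last holds). Time passes only in rows, so rows that do not move let the fingers close, or fill a call up. It gives the time, the measured TCP pose, the force, the opening and the grip force at its end, in the units of the state.
- env.get_obs(): the state, without advancing time (a new reading comes with each control period).
- env.read_camera(name): name is "scene" or "top" or "wrist"; returns the picture (420x560x3 uint8, red, green, blue); there is no depth.
- env.camera_params(name): a dict with "fx", "fy", "cx", "cy" (pixels), "k1" (the pictures are not rectified: a ray, as slopes to the right and down, at radius r is drawn at 1 + k1 r^2 times it, then the intrinsics apply), "extrinsics" (4x4, takes a point from world to camera coordinates). Camera axes: x right, y up, looking along -z (the intrinsics and any distortion apply to the point x, -y, -z); pixel columns grow to the right and rows downward; lengths in m; the calibration is good to about 2 mm. A picture is of the moment at which its call begins: read the wrist's pose just before it. camera_params takes no time and is no camera call; for the wrist camera it gives the pose at the moment of the call.
- env.sign_off(): hands the job in; it is judged then, once.
The state is a dict: "time_s": time; "qpos": joint angles; "joint_velocities": joint speeds; "effort": joint torques, N m; "tool_pos": TCP position; "tool_rot": TCP orientation; "force": force on the tool from outside, world axes, zero at the start; "wrist_torque": the same for the moment, N m; "grip_width": finger opening in m; "grasp_force": force on a finger pad.
Only numpy, scipy, OpenCV 4.12 (cv2) and the standard library are available. Lean on these libraries where they do the work, as an engineer would, in place of code of your own. Each camera call takes 0.05 s, during which the arm holds its last target. There are 200 camera calls.

## Working session

There is one attempt and no reset: what is moved stays moved. The work goes in short steps, Python scripts to look and compute and a tool call to move; the robot and the scene stay as the last step left them, time stands still between calls to the robot, and variables do not carry over. Pictures are saved under pics/ and viewed, at most 10 in all, crops included, and the job is handed in when it is done.

Besides the shell and the picture viewer there is one more tool, called after "Emit:" as name(argument=value, ...) on one line, values as JSON. jog_arm: Moves the arm, as the interface text tells. Its arguments: {"type":"object","properties":{"motion":{"type":"array"},"claw":{"type":"number"},"squeeze":{"type":"number"}},"required":["motion"]}

```bash
ls; mkdir -p pics; python3 - <<'E'
from cell import env
import cv2
o=env.get_obs();print(o)
for n in("scene","top"):
    p=env.camera_params(n);print(n,{k:(v if k!='extrinsics' else [list(map(lambda a:round(float(a),4),r)) for r in v]) for k,v in p.items()})
    cv2.imwrite(f"pics/{n}0.png",cv2.cvtColor(env.read_camera(n),cv2.COLOR_RGB2BGR))
E
```

```text
pics
{'time_s': 0.0, 'qpos': array([72.31311797, 18.44132615, -4.01536806, 83.1745018 ,  1.29582396,
       78.5406535 , -3.25935905]), 'joint_velocities': array([-0.08488133,  0.01550963, -0.09685862, -0.01157318, -0.01883053,
       -0.00037516,  0.00822661]), 'effort': array([-6.39753507e-04, -4.91274047e+01, -4.04133741e-01, -3.12528992e+01,
       -6.39001513e-02,  4.35206573e-02,  1.69535642e-04]), 'tool_pos': array([ 0.20596174, -0.6159249 ,  0.22143931]), 'tool_rot': array([-1.79888807e+02,  6.55907474e-03,  1.84972797e+01]), 'force': array([ 0.50710782, -0.6025152 ,  0.19997406]), 'wrist_torque': array([0.0283211 , 0.00992439, 0.03682461]), 'grasp_force': 0.0, 'grip_width': 0.08713223468893415}
scene {'fx': 428.5937024923344, 'fy': 428.5937024923344, 'cx': 276.2752424457008, 'cy': 208.04510623569547, 'k1': 0.007902720773083686, 'extrinsics': [[-0.5867, -0.8095, 0.0199, 0.2722], [0.5405, -0.3732, 0.754, -0.3697], [-0.603, 0.4532, 0.6565, -1.116], [0.0, 0.0, 0.0, 1.0]]}
top {'fx': 477.55981601037496, 'fy': 477.55981601037496, 'cx': 280.036164572358, 'cy': 202.86204728714594, 'k1': -0.055662121814367214, 'extrinsics': [[0.0171, -0.9998, -0.0099, -0.0567], [0.9986, 0.0166, 0.0495, -0.5456], [-0.0494, -0.0108, 0.9987, -1.4218], [0.0, 0.0, 0.0, 1.0]]}
```

View pics/top0.png

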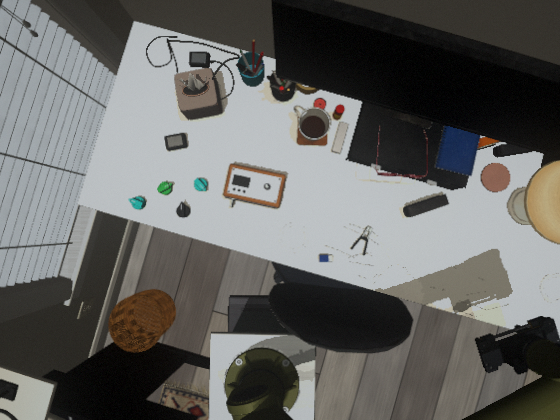

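View pics/scene0.png

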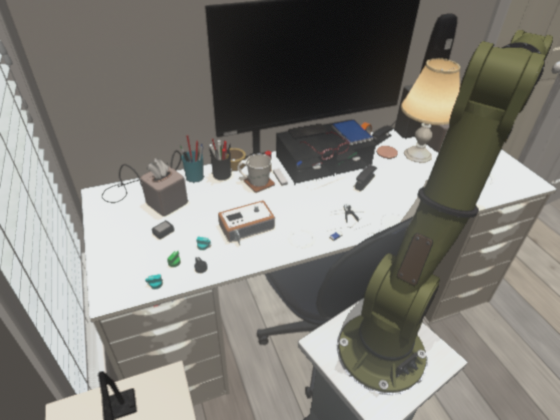

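The top view shows the clip at about (362,240), black knob (183,209), radio (253,186), blade (233,203) and shaft (267,186). The stapler is at (425,205), the brick (176,141) and the eraser (325,257).

```bash
cat > h.py <<'E'
from cell import env
import numpy as np, cv2
from scipy.spatial.transform import Rotation as R
class Cam:
    def __init__(s,n):
        p=env.camera_params(n); s.E=np.array(p['extrinsics']); s.k=p['k1']
        s.K=np.array([[p['fx'],0,p['cx']],[0,p['fy'],p['cy']],[0,0,1]]); s.d=np.array([s.k,0,0,0.])
        F=np.diag([1,-1,-1]); s.Rc=F@s.E[:3,:3]; s.t=F@s.E[:3,3]
    def proj(s,P): return cv2.projectPoints(np.array(P,float).reshape(-1,3),cv2.Rodrigues(s.Rc)[0],s.t,s.K,s.d)[0][:,0]
    def ray(s,uv):
        q=cv2.undistortPoints(np.array(uv,float).reshape(-1,1,2),s.K,s.d)[:,0]
        return -s.Rc.T@s.t, np.c_[q,np.ones(len(q))]@s.Rc
    def plane(s,uv,z):
        c,d=s.ray(uv); return c+d*((z-c[2])/d[:,2])[:,None]
def pic(n):
    c=Cam(n); return c,cv2.cvtColor(env.read_camera(n),cv2.COLOR_RGB2BGR)
def pose():
    o=env.get_obs(); return np.array(o['tool_pos']),R.from_euler('xyz',o['tool_rot'],degrees=True),o
def togo(target,yaw):
    "shift in tool axes (cm) and turn (deg rotvec in tool axes) to a down-pointing pose with yaw"
    p,r,o=pose(); t=R.from_euler('xyz',[180,0,yaw],degrees=True)
    return r.inv().apply(np.array(target)-p)*100,(r.inv()*t).as_rotvec(degrees=True)
E
python3 - <<'E'
from h import *
c,im=Cam('top'),cv2.imread('pics/top0.png')
z=lambda u,v,h:np.round(c.plane([[u,v]],h)[0],4)
for n,a in dict(clip=(362,240,.02),knob=(183,209,.03),blade=(233,203,.048),shaft=(267,186,.076),stapler=(425,205,.05),eraser=(325,257,.01),brick=(176,141,.028)).items():
    P=z(*a);print(n,P,np.hypot(*P[:2]).round(3))
h=cv2.cvtColor(im,cv2.COLOR_BGR2HSV); m=((h[...,0]<20)&(h[...,1]>110)&(h[...,2]>60)).astype(np.uint8)
m2=np.zeros_like(m);m2[155:215,215:295]=m[155:215,215:295]
r=cv2.minAreaRect(cv2.findNonZero(m2));print(r); b=cv2.boxPoints(r)
print(c.plane(b,.055).round(4), c.plane([r[0]],.055))
a=cv2.resize(im[150:230,150:300],None,fx=5,fy=5,interpolation=2)[:, :750]
d=cv2.resize(im[215:275,310:400],None,fx=3.3,fy=3.3,interpolation=2)
o=np.zeros((600,750,3),np.uint8);o[:400]=a;o[400:400+198,:297]=d
cv2.imwrite('pics/c1.png',o)
E
```

```text
clip [ 0.4394 -0.2937  0.02  ] 0.529
knob [0.5226 0.2412 0.03  ] 0.576
blade [0.5421 0.0902 0.048 ] 0.55
shaft [ 0.5914 -0.0098  0.076 ] 0.591
stapler [ 0.5455 -0.4732  0.05  ] 0.722
eraser [ 0.3865 -0.1849  0.01  ] 0.428
brick [0.727  0.2687 0.028 ] 0.775
((254.14389038085938, 184.9951171875), (56.85222625732422, 32.756378173828125), 12.094757080078125)
[[ 0.5645  0.1195  0.055 ]
 [ 0.6591  0.1016  0.055 ]
 [ 0.6265 -0.0621  0.055 ]
 [ 0.5324 -0.0437  0.055 ]] [[0.5955002  0.02868526 0.055     ]]
```

View pics/c1.png

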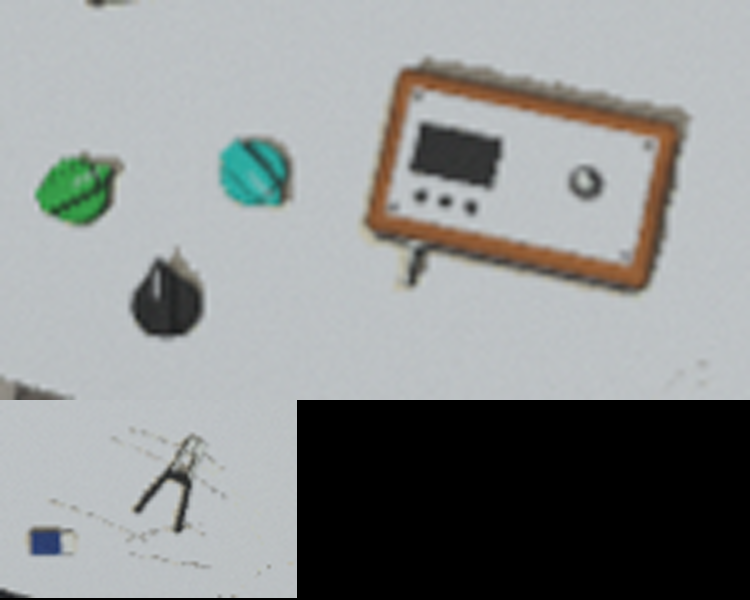

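Emit:
jog_arm(motion=[{"x": 3,"y": -2.4},{"x": 3,"y": -2.4},{"x": 3,"y": -2.4},{"x": 3,"y": -2.4},{"x": 3,"y": -2.4}], claw=1)

```text
$.motion[0]: bad value
```

Emit:
jog_arm(motion=[{"x": 3.1,"y": -2.4},{"x": 3.1,"y": -2.4},{"x": 3.1,"y": -2.4},{"x": 3.1,"y": -2.4},{"x": 3.1,"y": -2.4}])

```text
$.motion[0]: bad value
```

Emit:
jog_arm(motion=[{"az": 8.5},{"az": 8.5},{"az": 8.5},{"az": 8.5},{"az": 8.5}])

```text
$.motion[0]: bad value
```

```bash
python3 - <<'E'
from h import *
p,r,o=pose();print(p,o['tool_rot'])
c,im=pic('wrist');C=-c.Rc.T@c.t
print('cam rel tool',r.inv().apply(C-p),'view dir',r.inv().apply(c.Rc[2]),c.K[0,0])
cv2.imwrite('pics/w1.png',im)
E
```

```text
[ 0.20598787 -0.61597927  0.22156993] [-1.79902352e+02  5.31052340e-03  1.84966123e+01]
cam rel tool [ 0.07854587  0.00075905 -0.16216497] view dir [-2.85314280e-01  5.32014228e-05  9.58434014e-01] 332.39535742102925
```

View pics/w1.png

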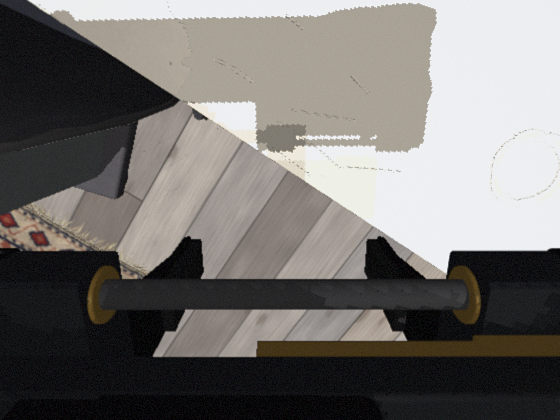

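The moves were refused because each row needs all six fields. The picture shows only floor and the desk edge, with the fingers at the bottom and image up being tool +x.

Emit:
jog_arm(motion=[{"x": 3,"y": -2.4,"z": 0,"ax": 0,"ay": 0,"az": 0},{"x": 3,"y": -2.4,"z": 0,"ax": 0,"ay": 0,"az": 0},{"x": 3,"y": -2.4,"z": 0,"ax": 0,"ay": 0,"az": 0},{"x": 3,"y": -2.4,"z": 0,"ax": 0,"ay": 0,"az": 0},{"x": 3,"y": -2.4,"z": 0,"ax": 0,"ay": 0,"az": 0}], claw=1, squeeze=20)

```text
time_s: 0.65
tool_pos: [0.3109, -0.4535, 0.2223]
tool_rot: [-180.0, 0.0, 18.5]
force: [0.0, -0.7, 0.7]
grip_width: 0.0871
grasp_force: 0.0
```

Emit:
jog_arm(motion=[{"x": 3.1,"y": -2.4,"z": 0,"ax": 0,"ay": 0,"az": 0},{"x": 3.1,"y": -2.4,"z": 0,"ax": 0,"ay": 0,"az": 0},{"x": 3.1,"y": -2.4,"z": 0,"ax": 0,"ay": 0,"az": 0},{"x": 3.1,"y": -2.4,"z": 0,"ax": 0,"ay": 0,"az": 0},{"x": 3.1,"y": -2.4,"z": 0,"ax": 0,"ay": 0,"az": 0}])

```text
time_s: 1.15
tool_pos: [0.4198, -0.2906, 0.2224]
tool_rot: [180.0, 0.0, 18.5]
force: [0.2, 0.3, -0.1]
grip_width: 0.0864
grasp_force: 0.0
```

Emit:
jog_arm(motion=[{"x": 0,"y": 0,"z": 0,"ax": 0,"ay": 0,"az": 8.5},{"x": 0,"y": 0,"z": 0,"ax": 0,"ay": 0,"az": 8.5},{"x": 0,"y": 0,"z": 0,"ax": 0,"ay": 0,"az": 8.5},{"x": 0,"y": 0,"z": 0,"ax": 0,"ay": 0,"az": 8.5},{"x": 0,"y": 0,"z": 0,"ax": 0,"ay": 0,"az": 8.5}])

```text
time_s: 1.65
tool_pos: [0.4191, -0.2919, 0.2223]
tool_rot: [180.0, 0.0, -24.4]
force: [0.6, 0.1, -0.3]
grip_width: 0.0871
grasp_force: 0.0
```

```bash
python3 - <<'E'
from h import *
p,r,o=pose();print(o['time_s'],p,o['tool_rot'])
c,im=pic('wrist')
cv2.imwrite('pics/w2.png',im)
E
```

```text
1.65 [ 0.41910428 -0.29192798  0.22228535] [ 1.79999333e+02  2.79597722e-02 -2.43502962e+01]
```

View pics/w2.png

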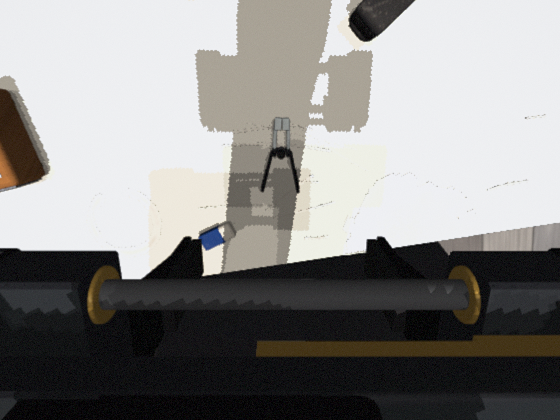

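Clip: jaw tips at (281,118), stub (281,152), handle ends (263,190) and (298,190), so it is already well aligned with the tool. Eraser at (218,235).

```bash
python3 - <<'E'
from h import *
c=Cam('wrist')
q=c.plane([[281,118]],.014)[0],*c.plane([[263,190],[298,190]],.014),c.plane([[281,153]],.038)[0]
e=c.plane([[200,240],[236,230]],.01)
for a in q:print(a.round(4))
mid=(q[1]+q[2])/2; d=q[0]-mid; print('len',np.hypot(*d[:2]),'yaw',np.degrees(np.arctan2(d[1],d[0])),'splay',np.linalg.norm(q[1]-q[2]))
u=d[:2]/np.hypot(*d[:2]); piv=(q[0][:2]-.037*u); print('piv',piv,q[3])
g=piv-.03*u; yaw=np.degrees(np.arctan2(d[1],d[0]));print('grasp',g,togo([*g,.006],yaw))
p,r,o=pose();print('eraser in grasp frame',[(R.from_euler('z',-yaw,degrees=True).apply(x-[*g,0])).round(3) for x in e])
E
```

```text
[ 0.477 -0.316  0.014]
[ 0.4125 -0.2635  0.014 ]
[ 0.3957 -0.3001  0.014 ]
[ 0.4457 -0.3018  0.038 ]
len 0.0804955454427021 yaw -25.145632758031876 splay 0.040291441702312455
piv [ 0.44350983 -0.30030375] [ 0.44571306 -0.30180109  0.038     ]
grasp [ 0.41635291 -0.28755613] (array([-0.42137461, -0.29442935, 21.62773908]), array([0.00407554, 0.02868799, 0.47217361]))
eraser in grasp frame [array([-0.078,  0.098,  0.01 ]), array([-0.065,  0.053,  0.01 ])]
```

Emit:
jog_arm(motion=[{"x": -0.2,"y": -0.3,"z": 4,"ax": 0,"ay": 0,"az": 0.5},{"x": 0,"y": 0,"z": 4,"ax": 0,"ay": 0,"az": 0},{"x": 0,"y": 0,"z": 4,"ax": 0,"ay": 0,"az": 0},{"x": 0,"y": 0,"z": 3,"ax": 0,"ay": 0,"az": 0},{"x": 0,"y": 0,"z": 2,"ax": 0,"ay": 0,"az": 0}], claw=0.45)

```text
time_s: 2.2
tool_pos: [0.4171, -0.2875, 0.0499]
tool_rot: [-180.0, 0.2, -24.3]
force: [1.2, 0.5, 0.4]
grip_width: 0.0642
grasp_force: 0.0
```

```bash
python3 - <<'E'
from h import *
print(togo([.418,-.288,.004],-25))
c,im=pic('wrist')
cv2.imwrite('pics/w3.png',im)
E
```

```text
(array([0.11647101, 0.00885539, 4.58650628]), array([-0.03973306,  0.20483154,  0.6666141 ]))
```

View pics/w3.png

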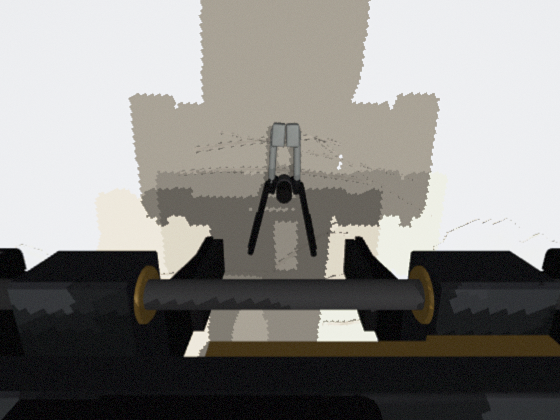

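Handle ends at (250,253) and (314,253), jaw tips (286,124), stub (284,190).

```bash
python3 - <<'E'
from h import *
c=Cam('wrist');p,r,o=pose()
for uv,z in (((286,123),.014),((250,253),.014),((314,253),.014),((284,190),.038)):
    P=c.plane([uv],z)[0];print(P.round(4),(r.inv().apply(P-p)*100).round(2))
E
```

```text
[ 0.4763 -0.3159  0.014 ] [6.76 0.18 3.29]
[ 0.4113 -0.2613  0.014 ] [-1.41 -2.11  3.36]
[ 0.3944 -0.2989  0.014 ] [-1.4   2.01  3.35]
[ 0.4465 -0.3012  0.038 ] [3.42 0.07 0.92]
```

Emit:
jog_arm(motion=[{"x": 0.3,"y": 0,"z": 1.5,"ax": 0,"ay": 0,"az": 1.5},{"x": 0,"y": 0,"z": 1.5,"ax": 0,"ay": 0,"az": 0},{"x": 0,"y": 0,"z": 1,"ax": 0,"ay": 0,"az": 0},{"x": 0,"y": 0,"z": 0.6,"ax": 0,"ay": 0,"az": 0},{"x": 0,"y": 0,"z": 0,"ax": 0,"ay": 0,"az": 0}])

```text
time_s: 2.75
tool_pos: [0.421, -0.2896, 0.0062]
tool_rot: [-180.0, 0.1, -26.0]
force: [-0.6, 0.2, 0.7]
grip_width: 0.0636
grasp_force: 0.0
```

Emit:
jog_arm(motion=[{"x": 0,"y": 0,"z": 0,"ax": 0,"ay": 0,"az": 0},{"x": 0,"y": 0,"z": 0,"ax": 0,"ay": 0,"az": 0},{"x": 0,"y": 0,"z": 0,"ax": 0,"ay": 0,"az": 0},{"x": 0,"y": 0,"z": 0,"ax": 0,"ay": 0,"az": 0},{"x": 0,"y": 0,"z": 0,"ax": 0,"ay": 0,"az": 0}], claw=-1, squeeze=22)

```text
time_s: 3.25
tool_pos: [0.4216, -0.2899, 0.007]
tool_rot: [180.0, -0.0, -26.0]
force: [-1.0, 0.5, 2.6]
grip_width: 0.0309
grasp_force: 6.2
```

Emit:
jog_arm(motion=[{"x": 0,"y": 0,"z": 0,"ax": 0,"ay": 0,"az": 0},{"x": 0,"y": 0,"z": 0,"ax": 0,"ay": 0,"az": 0},{"x": 0,"y": 0,"z": 0,"ax": 0,"ay": 0,"az": 0},{"x": 0,"y": 0,"z": -0.5,"ax": 0,"ay": 0,"az": 0},{"x": 0,"y": 0,"z": -0.5,"ax": 0,"ay": 0,"az": 0}])

```text
time_s: 3.75
tool_pos: [0.421, -0.2896, 0.0164]
tool_rot: [-180.0, 0.0, -26.0]
force: [-0.4, 0.3, -0.6]
grip_width: 0.0235
grasp_force: 21.9
```

Emit:
jog_arm(motion=[{"x": 0,"y": 0,"z": -2,"ax": 0,"ay": 0,"az": 0},{"x": 0,"y": 0,"z": -4,"ax": 0,"ay": 0,"az": 0},{"x": -0.8,"y": -2,"z": -4,"ax": 0,"ay": 0,"az": 0},{"x": -1.3,"y": -3.5,"z": -2,"ax": 0,"ay": 0,"az": 0},{"x": -1.3,"y": -3.5,"z": 0,"ax": 0,"ay": 0,"az": 0}])

```text
time_s: 4.25
tool_pos: [0.4326, -0.1944, 0.1404]
tool_rot: [180.0, -0.4, -26.1]
force: [0.6, 0.4, -0.8]
grip_width: 0.0232
grasp_force: 21.9
```

Emit:
jog_arm(motion=[{"x": -1.4,"y": -4,"z": 0,"ax": 0,"ay": 0,"az": 0},{"x": -1.4,"y": -4,"z": 0,"ax": 0,"ay": 0,"az": 0},{"x": -1.4,"y": -4,"z": 0,"ax": 0,"ay": 0,"az": 0},{"x": -1.4,"y": -4,"z": 0,"ax": 0,"ay": 0,"az": 0},{"x": -1.4,"y": -4,"z": 0,"ax": 0,"ay": 0,"az": 0}])

```text
time_s: 4.75
tool_pos: [0.4549, 0.018, 0.1368]
tool_rot: [180.0, -0.1, -26.0]
force: [0.6, -0.0, -1.0]
grip_width: 0.0229
grasp_force: 21.9
```

Emit:
jog_arm(motion=[{"x": -1.0,"y": -2.0,"z": 0,"ax": 0,"ay": 0,"az": 0},{"x": -1.0,"y": -2.0,"z": 0,"ax": 0,"ay": 0,"az": -7.5},{"x": 0,"y": 0,"z": 0,"ax": 0,"ay": 0,"az": -7.5},{"x": 0,"y": 0,"z": 0,"ax": 0,"ay": 0,"az": 0},{"x": 0,"y": 0,"z": 0,"ax": 0,"ay": 0,"az": 0}])

```text
time_s: 5.25
tool_pos: [0.4545, 0.0606, 0.1365]
tool_rot: [180.0, 0.0, -11.2]
force: [0.0, 0.2, -0.1]
grip_width: 0.0235
grasp_force: 21.9
```

```bash
python3 - <<'E'
from h import *
c,im=pic('wrist')
cv2.imwrite('pics/w4.png',im)
E
```

```text
(no output)
```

View pics/w4.png

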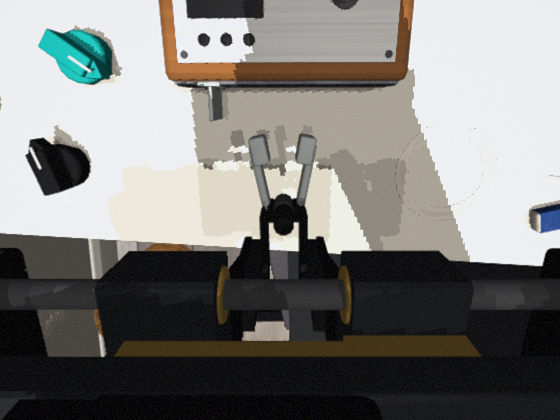

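Blade runs from about (214,84) to (215,119). Radio front top edge is near row 78, from (165,78) to (408,80). Jaw pads at (259,150) and (307,148), open; stub (283,212). Black knob at (55,165) with its point towards image left.

```bash
python3 - <<'E'
from h import *
c=Cam('wrist');p,r,o=pose();im=cv2.imread('pics/w4.png')
T=lambda uv,z:(r.inv().apply(c.plane(uv,z)-p)*100).round(2)
g=cv2.cvtColor(im,cv2.COLOR_BGR2GRAY)
for v in (84,88,92,96,100,105,110,115,118,121):print(v,g[v,202:228].tolist())
h=cv2.cvtColor(im,cv2.COLOR_BGR2HSV);m=((h[...,0]<20)&(h[...,1]>120)&(h[...,2]>50));m[90:]=0
cols=np.arange(190,400,10);print([int(np.nonzero(m[:,u])[0].max()) for u in cols])
print('front edge L,R',T([[175,80],[400,80]],.055))
print('corners',T([[167,80],[408,80]],.055))
print('pads',T([[250,158],[266,158],[299,158],[315,156],[259,137],[307,137]],p[2]+.009),'stub',T([[283,212]],p[2]+.031))
E
```

```text
84 [135, 146, 223, 233, 233, 233, 232, 233, 237, 235, 234, 234, 237, 234, 233, 236, 234, 155, 94, 84, 81, 80, 84, 81, 80, 76]
88 [97, 94, 84, 47, 33, 65, 130, 228, 236, 144, 72, 61, 64, 61, 57, 53, 43, 66, 78, 72, 63, 54, 48, 70, 83, 78]
92 [137, 124, 120, 127, 122, 115, 123, 150, 235, 181, 94, 64, 62, 66, 66, 62, 66, 68, 66, 91, 107, 131, 137, 138, 135, 141]
96 [161, 163, 168, 164, 164, 162, 132, 133, 155, 189, 109, 65, 58, 65, 64, 64, 61, 65, 60, 82, 127, 140, 141, 137, 140, 156]
100 [164, 162, 162, 162, 166, 164, 133, 128, 135, 129, 78, 65, 65, 62, 67, 64, 64, 63, 63, 80, 136, 139, 139, 138, 139, 140]
105 [164, 161, 162, 162, 164, 158, 117, 125, 138, 143, 98, 71, 63, 62, 62, 64, 60, 65, 63, 70, 127, 136, 139, 139, 139, 158]
110 [163, 165, 163, 164, 165, 166, 160, 130, 133, 143, 120, 73, 62, 68, 64, 64, 63, 63, 63, 67, 101, 135, 138, 137, 139, 138]
115 [165, 161, 162, 162, 165, 165, 163, 134, 130, 141, 134, 78, 62, 62, 63, 67, 63, 65, 66, 64, 88, 131, 139, 139, 139, 156]
118 [162, 165, 163, 162, 164, 163, 160, 126, 132, 142, 135, 85, 64, 67, 62, 64, 70, 70, 72, 82, 115, 158, 165, 163, 142, 139]
121 [160, 163, 165, 163, 164, 163, 164, 158, 129, 123, 135, 159, 165, 164, 162, 164, 166, 163, 164, 163, 167, 162, 163, 165, 162, 167]
[80, 80, 79, 79, 79, 79, 79, 79, 79, 79, 79, 79, 79, 79, 79, 79, 79, 79, 79, 79, 79]
front edge L,R [[ 9.37 -7.44  8.14]
 [ 9.38  8.09  8.15]]
corners [[ 9.37 -8.    8.14]
 [ 9.39  8.64  8.15]]
pads [[ 5.42 -1.5  -0.9 ]
 [ 5.42 -0.76 -0.9 ]
 [ 5.42  0.77 -0.9 ]
 [ 5.52  1.51 -0.9 ]
 [ 6.38 -1.06 -0.9 ]
 [ 6.38  1.12 -0.9 ]] stub [[ 3.52  0.03 -3.1 ]]
```

```bash
python3 - <<'E'
from h import *
c=Cam('wrist');p,r,o=pose()
T=lambda uv,z:(r.inv().apply(c.plane(uv,z)-p)*100).round(2)
print(T([[210,97],[208,97],[212,97]],.048),T([[211,120]],.008),T([[344,0]],.055))
E
```

```text
[[ 8.26 -5.25  8.84]
 [ 8.26 -5.39  8.84]
 [ 8.26 -5.1   8.84]] [[ 6.45 -6.12 12.84]] [[14.27  3.96  8.15]]
```

```bash
python3 - <<'E'
from h import *
c=Cam('wrist');p,r,o=pose()
T=lambda uv,z:(r.inv().apply(c.plane(uv,z)-p)*100).round(2)
print(T([[211,121],[209,118],[212.5,118],[209.5,100]],.048))
E
```

```text
[[ 6.58 -5.28  8.84]
 [ 6.79 -5.41  8.84]
 [ 6.79 -5.15  8.84]
 [ 8.05 -5.29  8.84]]
```

Emit:
jog_arm(motion=[{"x": -1.5,"y": -2.6,"z": 0,"ax": 0,"ay": 0,"az": 0},{"x": -1.5,"y": -2.7,"z": 0,"ax": 0,"ay": 0,"az": 0},{"x": 0,"y": 0,"z": 3.5,"ax": 0,"ay": 0,"az": 0},{"x": 0,"y": 0,"z": 3.5,"ax": 0,"ay": 0,"az": 0},{"x": 0,"y": 0,"z": 3.9,"ax": 0,"ay": 0,"az": 0}])

```text
time_s: 5.8
tool_pos: [0.4364, 0.1183, 0.0271]
tool_rot: [180.0, -0.2, -11.2]
force: [-0.1, -1.4, -0.5]
grip_width: 0.0235
grasp_force: 21.9
```

Emit:
jog_arm(motion=[{"x": 0,"y": 0,"z": 0,"ax": 0,"ay": 0,"az": 0},{"x": 0,"y": 0,"z": 0,"ax": 0,"ay": 0,"az": 0},{"x": 0.7,"y": 0,"z": 0,"ax": 0,"ay": 0,"az": 0},{"x": 0.7,"y": 0,"z": 0,"ax": 0,"ay": 0,"az": 0},{"x": 0,"y": 0,"z": 0,"ax": 0,"ay": 0,"az": 0}])

```text
time_s: 6.3
tool_pos: [0.4518, 0.116, 0.0292]
tool_rot: [-179.9, -0.2, -11.1]
force: [-0.5, -0.8, 0.0]
grip_width: 0.0235
grasp_force: 21.9
```

```bash
python3 - <<'E'
from h import *
print(pose()[0],pose()[2]['tool_rot'])
c,im=pic('wrist')
cv2.imwrite('pics/w5.png',cv2.resize(im[20:260,180:400],None,fx=2.4,fy=2.4,interpolation=2))
E
```

```text
[0.45182209 0.11600168 0.0292385 ] [-179.93740721   -0.2227002   -11.09895822]
```

View pics/w5.png

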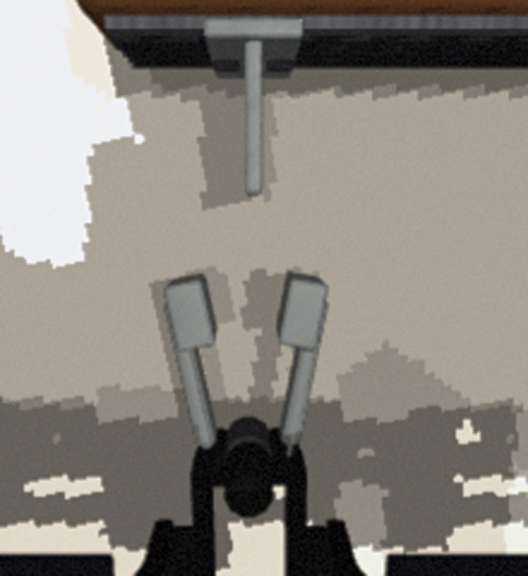

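Blade free end in the crop at (253,192), pads' front ends at (187,278) and (304,278), with the gap middle near column 247: almost aligned.

```bash
python3 - <<'E'
from h import *
c=Cam('wrist');p,r,o=pose()
f=lambda u,v:[180+u/2.4,20+v/2.4]
T=lambda uv,z:(r.inv().apply(c.plane(uv,z)-p)*100).round(2)
print('blade',T([f(253,193),f(253,60)],.048)); print('pads front,rear',T([f(187,283),f(304,283),f(196,350),f(290,348)],.037),'stub',T([f(248,495)],.060))
E
```

```text
blade [[ 7.96  0.13 -1.9 ]
 [10.06  0.12 -1.9 ]]
pads front,rear [[ 6.33 -1.12 -0.81]
 [ 6.33  1.11 -0.81]
 [ 5.03 -0.97 -0.81]
 [ 5.08  0.86 -0.81]] stub [[ 2.89  0.05 -3.12]]
```

Emit:
jog_arm(motion=[{"x": 0.7,"y": 0.1,"z": 0,"ax": 0,"ay": 0,"az": 0},{"x": 0.9,"y": 0,"z": 0,"ax": 0,"ay": 0,"az": 0},{"x": 0.9,"y": 0,"z": 0,"ax": 0,"ay": 0,"az": 0},{"x": 0.9,"y": 0,"z": 0,"ax": 0,"ay": 0,"az": 0},{"x": 0,"y": 0,"z": 0,"ax": 0,"ay": 0,"az": 0}])

```text
time_s: 6.85
tool_pos: [0.4838, 0.1085, 0.0276]
tool_rot: [-179.9, -0.0, -11.1]
force: [0.4, 0.0, -0.0]
grip_width: 0.0234
grasp_force: 21.9
```

Emit:
jog_arm(motion=[{"x": 0,"y": 0,"z": 0,"ax": 0,"ay": 0,"az": 0},{"x": 0,"y": 0,"z": 0,"ax": 0,"ay": 0,"az": 0},{"x": 0,"y": 0,"z": 0,"ax": 0,"ay": 0,"az": 0},{"x": 0,"y": 0,"z": 0,"ax": 0,"ay": 0,"az": 0},{"x": 0,"y": 0,"z": 0,"ax": 0,"ay": 0,"az": 0}], claw=0.6)

```text
time_s: 7.35
tool_pos: [0.4821, 0.1088, 0.0276]
tool_rot: [180.0, -0.0, -11.0]
force: [-0.2, 0.0, -0.5]
grip_width: 0.0554
grasp_force: 0.0
```

Emit:
jog_arm(motion=[{"x": 0,"y": 0,"z": 0,"ax": 0,"ay": 0,"az": 0},{"x": 0,"y": 0,"z": -1.5,"ax": 0,"ay": 0,"az": 0},{"x": 0,"y": 0,"z": -3,"ax": 0,"ay": 0,"az": 0},{"x": -0.5,"y": 0,"z": -4,"ax": 0,"ay": 0,"az": 0},{"x": -1,"y": 0,"z": -3,"ax": 0,"ay": 0,"az": 0}])

```text
time_s: 7.85
tool_pos: [0.4685, 0.1122, 0.1457]
tool_rot: [-179.9, -0.1, -11.0]
force: [0.3, -0.4, 0.6]
grip_width: 0.0692
grasp_force: 0.0
```

```bash
python3 - <<'E'
from h import *
print(pose()[0],pose()[2]['tool_rot'])
c,im=pic('wrist')
cv2.imwrite('pics/w6.png',im)
E
```

```text
[0.4684523  0.11219188 0.14565709] [-1.79923760e+02 -1.41390487e-01 -1.09937464e+01]
```

View pics/w6.png

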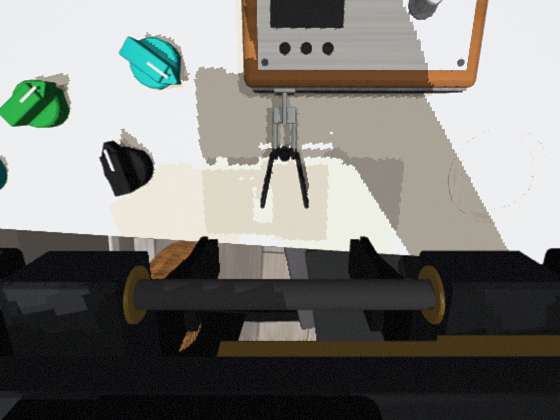

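The clip sits on the blade (pads at rows 107–126, blade behind them up to the bracket) and the handles have sprung open. The black knob is at (125,168), and the shaft is cut by the upper edge at (425,5). Next I take overhead shots of the knob and of the shaft.

Emit:
jog_arm(motion=[{"x": -0.8,"y": -3.5,"z": 0.5,"ax": 0,"ay": 0,"az": 0},{"x": -0.8,"y": -3.5,"z": 0.5,"ax": 0,"ay": 0,"az": 0},{"x": -0.8,"y": -3.4,"z": 0.5,"ax": 0,"ay": 0,"az": 0},{"x": -0.8,"y": -3.4,"z": 0.5,"ax": 0,"ay": 0,"az": 0},{"x": 0,"y": 0,"z": 0,"ax": 0,"ay": 0,"az": 0}], claw=1)

```text
time_s: 8.4
tool_pos: [0.4605, 0.2591, 0.1233]
tool_rot: [-179.8, 0.1, -10.6]
force: [-0.8, 0.4, -0.1]
grip_width: 0.0864
grasp_force: 0.0
```

```bash
python3 - <<'E'
from h import *
p,r,o=pose();c,im=pic('wrist')
import pickle;pickle.dump((p,r.as_matrix(),c,im),open('k.pkl','wb'))
cv2.imwrite('pics/k.png',im)
print(p,c.proj([.5226,.2412,.03]))
h=cv2.cvtColor(im,cv2.COLOR_BGR2HSV);m=(h[...,2]<75).astype(np.uint8);m[235:]=0
n,l,s,ce=cv2.connectedComponentsWithStats(m)
for i in range(1,n):
    if s[i,4]>150:print(s[i],ce[i])
c2=Cam('wrist')
E
```

```text
[0.46052723 0.25910699 0.12325134] [[291.7353108  122.49903461]]
[312   0  54  33 362] [336.47237569  16.27624309]
[ 438    0   68  174 4865] [471.83514902  86.24131552]
[179  27  43  50 269] [202.39776952  54.66171004]
[508  32  52  11 437] [535.2173913  37.201373 ]
[ 261   96   49   63 1978] [284.89029323 129.50353893]
[ 86 110  58  44 552] [128.22463768 131.30797101]
[ 83 196  45  26 367] [103.29972752 207.54223433]
[106 200  46  35 413] [134.01452785 219.84987893]
[ 329  217  126   18 1617] [394.68707483 226.50773036]
[500 227  60   8 337] [526.95548961 231.54599407]
```

Emit:
jog_arm(motion=[{"x": 1.9,"y": 3.8,"z": -0.3,"ax": 0,"ay": 0,"az": 0},{"x": 1.9,"y": 3.9,"z": -0.3,"ax": 0,"ay": 0,"az": 0},{"x": 1.9,"y": 3.9,"z": -0.3,"ax": 0,"ay": 0,"az": 0},{"x": 1.9,"y": 3.9,"z": -0.3,"ax": 0,"ay": 0,"az": 0},{"x": 1.9,"y": 3.9,"z": -0.3,"ax": 0,"ay": 0,"az": 0}])

```text
time_s: 8.95
tool_pos: [0.5188, 0.0412, 0.1386]
tool_rot: [179.9, -0.1, -11.1]
force: [1.3, -0.2, -0.2]
grip_width: 0.0871
grasp_force: 0.0
```

Emit:
jog_arm(motion=[{"x": 2.0,"y": 3.9,"z": -0.3,"ax": 0,"ay": 0,"az": 0},{"x": 0,"y": 0,"z": 0,"ax": 0,"ay": 0,"az": 0},{"x": 0,"y": 0,"z": 0,"ax": 0,"ay": 0,"az": 0},{"x": 0,"y": 0,"z": 0,"ax": 0,"ay": 0,"az": 0},{"x": 0,"y": 0,"z": 0,"ax": 0,"ay": 0,"az": 0}])

```text
time_s: 9.45
tool_pos: [0.5305, 0.0038, 0.1408]
tool_rot: [180.0, -0.0, -10.9]
force: [-0.3, 0.6, -0.3]
grip_width: 0.0869
grasp_force: 0.0
```

```bash
python3 - <<'E'
from h import *
import pickle
p,r,o=pose();c,im=pic('wrist')
pickle.dump((p,r.as_matrix(),c,im),open('s.pkl','wb'))
_,_,ck,ik=pickle.load(open('k.pkl','rb'))
def crop(i,uv,h,s):
    u,v=map(int,uv);u=max(h,min(560-h,u));v=max(h,min(420-h,v));print('crop origin',u-h,v-h,'scale',s)
    return cv2.resize(i[v-h:v+h,u-h:u+h],(400,400),interpolation=cv2.INTER_CUBIC)
a=crop(ik,ck.proj([.5226,.2412,.03])[0],50,4)
q=c.proj([.5914,-.0098,.076])[0];print(p,q)
b=crop(im,q,40,5)
cv2.imwrite('pics/ks.png',np.hstack([a,b]))
E
```

```text
crop origin 241 72 scale 4
[0.53050681 0.00379448 0.1407529 ] [285.623345   128.08488098]
crop origin 245 88 scale 5
```

View pics/ks.png

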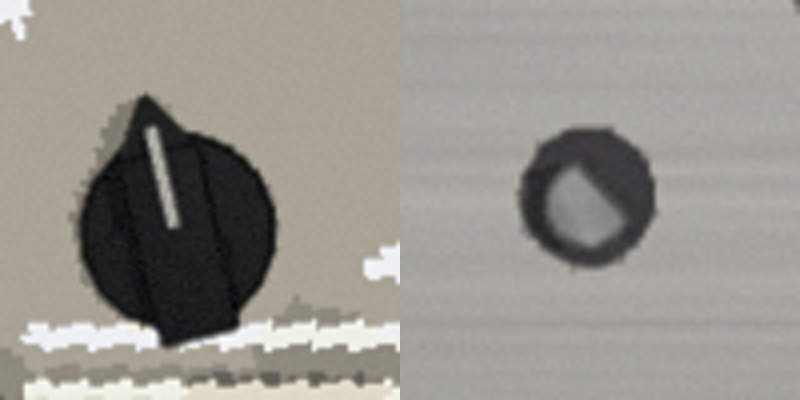

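Left: knob point at (147,95), white line (151,128)–(175,228), bar's back end middle (200,335). Right: shaft flat from (578,168) to (628,218) facing upper right, collar centre (588,197).

```bash
python3 - <<'E'
from h import *
import pickle
def load(f):
    p,M,c,im=pickle.load(open(f,'rb'));return c
ck,cs=load('k.pkl'),load('s.pkl')
K=lambda *q,z=.034:ck.plane([[241+u/4,72+v/4] for u,v in q],z)
S=lambda *q,z=.076:cs.plane([[245+(u-400)/5,88+v/5] for u,v in q],z)
a=K((147,95),(200,335),(151,128),(175,228)); ang=lambda d:np.degrees(np.arctan2(d[1],d[0]))
print('len',np.linalg.norm(a[0]-a[1]),'yaw',ang(a[0]-a[1]),ang(a[2]-a[3]))
u=(a[0]-a[1])/np.linalg.norm(a[0]-a[1]); print('axis',a[0]-.027*u,a[1]+.018*u,'hub',K((178,228),z=.0165))
f=S((578,168),(628,218)); t=f[1]-f[0]; print('flat len (10.4)',np.linalg.norm(t))
n=np.array([-t[1],t[0],0])/np.linalg.norm(t); 
cen=S((585,208))[0]; m=f.mean(0); n*=np.sign(n@(m-cen)); print('flat dir',ang(n),'axis',m-.003*n,'collar',S((588,197),z=.057),'face left edge',S((545,205),(592,250)))
p,r,o=pose();print(p,o['tool_rot'],o['qpos'].round(1))
E
```

```text
len 0.044474546348167276 yaw 2.283110191222669 3.3278749176419207
axis [0.51620855 0.24678297 0.034     ] [0.51673359 0.2468039  0.034     ] hub [[0.51773542 0.2468167  0.0165    ]]
flat len (10.4) 0.009348704534783857
flat dir -55.13248906644767 axis [ 0.59062605 -0.00751496  0.076     ] collar [[ 0.59091191 -0.00759463  0.057     ]] face left edge [[ 0.59226966 -0.0020499   0.076     ]
 [ 0.58524876 -0.00711083  0.076     ]]
[0.5305057  0.00384    0.14068103] [ 1.79991186e+02 -1.08033914e-03 -1.08702989e+01] [  34.2   10.6  -41.   104.9    7.5   67.2 -110.1]
```

Emit:
jog_arm(motion=[{"x": -1.2,"y": -4.7,"z": 0,"ax": 0,"ay": 0,"az": 0},{"x": -1.2,"y": -4.7,"z": 0,"ax": 0,"ay": 0,"az": 0},{"x": -1.2,"y": -4.7,"z": 0,"ax": 0,"ay": 0,"az": 0},{"x": -1.2,"y": -4.7,"z": 0,"ax": 0,"ay": 0,"az": 0},{"x": -1.2,"y": -4.7,"z": 0,"ax": 0,"ay": 0,"az": 0}], claw=0.1)

```text
time_s: 10.0
tool_pos: [0.516, 0.2473, 0.1408]
tool_rot: [180.0, -0.0, -10.9]
force: [-0.2, -0.1, 0.6]
grip_width: 0.0552
grasp_force: 0.0
```

Emit:
jog_arm(motion=[{"x": 0,"y": 0,"z": 0,"ax": 0,"ay": 0,"az": -8.5},{"x": 0,"y": 0,"z": 0,"ax": 0,"ay": 0,"az": -8.5},{"x": 0,"y": 0,"z": 0,"ax": 0,"ay": 0,"az": -8.5},{"x": 0,"y": 0,"z": 0,"ax": 0,"ay": 0,"az": -8.5},{"x": 0,"y": 0,"z": 0,"ax": 0,"ay": 0,"az": -8.5}])

```text
time_s: 10.5
tool_pos: [0.5161, 0.2457, 0.1406]
tool_rot: [180.0, 0.0, 32.0]
force: [0.8, -0.2, -0.2]
grip_width: 0.048
grasp_force: 0.0
```

Emit:
jog_arm(motion=[{"x": 0,"y": 0,"z": 0,"ax": 0,"ay": 0,"az": -8.5},{"x": 0,"y": 0,"z": 0,"ax": 0,"ay": 0,"az": -8.5},{"x": 0,"y": 0,"z": 0,"ax": 0,"ay": 0,"az": -8.5},{"x": 0,"y": 0,"z": 0,"ax": 0,"ay": 0,"az": -8.5},{"x": 0,"y": 0,"z": 0,"ax": 0,"ay": 0,"az": -8.5}])

```text
time_s: 11.0
tool_pos: [0.5162, 0.2455, 0.1406]
tool_rot: [180.0, 0.0, 74.5]
force: [-0.0, -0.5, 0.5]
grip_width: 0.0478
grasp_force: 0.0
```

Emit:
jog_arm(motion=[{"x": 0,"y": 0,"z": 0,"ax": 0,"ay": 0,"az": -8.5},{"x": 0,"y": 0,"z": 0,"ax": 0,"ay": 0,"az": -8.5},{"x": 0,"y": 0,"z": 0,"ax": 0,"ay": 0,"az": -8.5},{"x": 0,"y": 0,"z": 0,"ax": 0,"ay": 0,"az": -8.5},{"x": 0,"y": 0,"z": 0,"ax": 0,"ay": 0,"az": -8.5}])

```text
time_s: 11.5
tool_pos: [0.5163, 0.2455, 0.1406]
tool_rot: [180.0, 0.0, 116.9]
force: [0.2, -1.0, 0.8]
grip_width: 0.048
grasp_force: 0.0
```

Emit:
jog_arm(motion=[{"x": 0,"y": 0,"z": 0,"ax": 0,"ay": 0,"az": -8.5},{"x": 0,"y": 0,"z": 0,"ax": 0,"ay": 0,"az": -8.5},{"x": 0,"y": 0,"z": 0,"ax": 0,"ay": 0,"az": -8.5},{"x": 0,"y": 0,"z": 0,"ax": 0,"ay": 0,"az": -8.5},{"x": 0,"y": 0,"z": 0,"ax": 0,"ay": 0,"az": -8.5}])

```text
time_s: 12.0
tool_pos: [0.5163, 0.2455, 0.1405]
tool_rot: [-180.0, -0.0, 159.4]
force: [-0.9, -0.1, 0.5]
grip_width: 0.0482
grasp_force: 0.0
```

Emit:
jog_arm(motion=[{"x": 0,"y": 0,"z": 0,"ax": 0,"ay": 0,"az": -8.5},{"x": 0,"y": 0,"z": 0,"ax": 0,"ay": 0,"az": -8.5},{"x": 0,"y": 0,"z": 0,"ax": 0,"ay": 0,"az": -6.5},{"x": 0,"y": 0,"z": 0,"ax": 0,"ay": 0,"az": 0},{"x": 0,"y": 0,"z": 0,"ax": 0,"ay": 0,"az": 0}])

```text
time_s: 12.5
tool_pos: [0.5165, 0.2451, 0.1405]
tool_rot: [-180.0, 0.0, -177.6]
force: [0.5, -0.0, 0.3]
grip_width: 0.0479
grasp_force: 0.0
```

```bash
python3 - <<'E'
from h import *
p,r,o=pose();print(p,o['tool_rot'],o['qpos'].round(1));print(togo([.517,.247,.019],182.8))
E
```

```text
[0.51649266 0.24513784 0.14053584] [-1.79991246e+02  5.79356421e-05 -1.77601637e+02] [ 31.2  33.5 -77.6  98.7  33.7  75.9  39.1]
(array([-0.05846951,  0.18578674, 12.15355608]), array([-8.75457697e-03,  2.72516724e-05, -4.01637216e-01]))
```

Emit:
jog_arm(motion=[{"x": 0,"y": 0.2,"z": 2,"ax": 0,"ay": 0,"az": -0.4},{"x": 0,"y": 0,"z": 2,"ax": 0,"ay": 0,"az": 0},{"x": 0,"y": 0,"z": 2,"ax": 0,"ay": 0,"az": 0},{"x": 0,"y": 0,"z": 0,"ax": 0,"ay": 0,"az": 0},{"x": 0,"y": 0,"z": 0,"ax": 0,"ay": 0,"az": 0}])

```text
time_s: 13.0
tool_pos: [0.5166, 0.247, 0.0808]
tool_rot: [180.0, -0.0, -177.1]
force: [-0.4, -0.2, 1.0]
grip_width: 0.0478
grasp_force: 0.0
```

```bash
python3 - <<'E'
from h import *
p,r,o=pose();print(p,o['tool_rot'],o['qpos'].round(1));print(togo([.517,.247,.019],182.8))
E
```

```text
[0.51658677 0.24698257 0.08083758] [ 1.79993736e+02 -1.60478732e-02 -1.77145210e+02] [ 28.4  36.6 -73.7 102.   37.3  70.7  37.1]
(array([-4.30902063e-02, -9.93663916e-04,  6.18374652e+00]), array([ 0.00625611, -0.01605087,  0.05478898]))
```

Joint 3 moved away from its limit. Descend and grip.

Emit:
jog_arm(motion=[{"x": 0,"y": 0,"z": 2.2,"ax": 0,"ay": 0,"az": 0},{"x": 0,"y": 0,"z": 2,"ax": 0,"ay": 0,"az": 0},{"x": 0,"y": 0,"z": 1.3,"ax": 0,"ay": 0,"az": 0},{"x": 0,"y": 0,"z": 0.6,"ax": 0,"ay": 0,"az": 0},{"x": 0,"y": 0,"z": 0,"ax": 0,"ay": 0,"az": 0}])

```text
time_s: 13.5
tool_pos: [0.5163, 0.2466, 0.0189]
tool_rot: [-180.0, -0.1, -177.1]
force: [0.5, -0.5, 0.0]
grip_width: 0.0479
grasp_force: 0.0
```

Emit:
jog_arm(motion=[{"x": 0,"y": 0,"z": 0,"ax": 0,"ay": 0,"az": 0},{"x": 0,"y": 0,"z": 0,"ax": 0,"ay": 0,"az": 0},{"x": 0,"y": 0,"z": 0,"ax": 0,"ay": 0,"az": 0},{"x": 0,"y": 0,"z": 0,"ax": 0,"ay": 0,"az": 0},{"x": 0,"y": 0,"z": 0,"ax": 0,"ay": 0,"az": 0}], claw=-1, squeeze=35)

```text
time_s: 14.0
tool_pos: [0.5169, 0.2467, 0.0198]
tool_rot: [180.0, 0.0, -177.1]
force: [0.3, 0.8, 1.3]
grip_width: 0.0157
grasp_force: 11.9
```

Emit:
jog_arm(motion=[{"x": 0,"y": 0,"z": 0,"ax": 0,"ay": 0,"az": 0},{"x": 0,"y": 0,"z": 0,"ax": 0,"ay": 0,"az": 0},{"x": 0,"y": 0,"z": -1,"ax": 0,"ay": 0,"az": 0},{"x": 0,"y": 0,"z": -4,"ax": 0,"ay": 0,"az": 0},{"x": 0,"y": 0,"z": -4,"ax": 0,"ay": 0,"az": 0}])

```text
time_s: 14.5
tool_pos: [0.5158, 0.2464, 0.1102]
tool_rot: [-180.0, -0.1, -177.1]
force: [1.5, 0.4, 0.0]
grip_width: 0.016
grasp_force: 35.0
```

```bash
python3 - <<'E'
from h import *
p,r,o=pose();print(p,o['tool_rot'],o['qpos'].round(1),o['force'],o['grip_width'])
c,im=pic('wrist');cv2.imwrite('pics/k2.png',im)
print(im[200:260:6,282].tolist(), c.K[0,2])
E
```

```text
[0.51583136 0.24636197 0.11018443] [-1.79987415e+02 -1.38520733e-01 -1.77071633e+02] [ 29.6  34.5 -75.1 100.5  34.8  73.1  38.8] [1.48647306 0.44924946 0.03519075] 0.015964080081746674
[[200, 216, 222], [101, 110, 114], [12, 13, 7], [23, 19, 20], [14, 15, 11], [7, 10, 12], [23, 23, 21], [21, 16, 20], [4, 0, 1], [28, 24, 22]] 283.6230601587059
```

Emit:
jog_arm(motion=[{"x": 0,"y": 0,"z": -1,"ax": 0,"ay": 0,"az": 8.5},{"x": 0,"y": 0,"z": -1,"ax": 0,"ay": 0,"az": 8.5},{"x": 0,"y": 0,"z": 0,"ax": 0,"ay": 0,"az": 8.5},{"x": 0,"y": 0,"z": 0,"ax": 0,"ay": 0,"az": 8.5},{"x": 0,"y": 0,"z": 0,"ax": 0,"ay": 0,"az": 8.5}])

```text
time_s: 15.05
tool_pos: [0.5166, 0.2468, 0.13]
tool_rot: [180.0, 0.0, 140.1]
force: [-0.1, 0.4, -1.5]
grip_width: 0.0159
grasp_force: 35.0
```

Emit:
jog_arm(motion=[{"x": 0,"y": 0,"z": 0,"ax": 0,"ay": 0,"az": 8},{"x": 0,"y": 0,"z": 0,"ax": 0,"ay": 0,"az": 7.4},{"x": 0,"y": 0,"z": 0,"ax": 0,"ay": 0,"az": 0},{"x": 0,"y": 0,"z": 0,"ax": 0,"ay": 0,"az": 0},{"x": 0,"y": 0,"z": 0,"ax": 0,"ay": 0,"az": 0}])

```text
time_s: 15.55
tool_pos: [0.5166, 0.2467, 0.1295]
tool_rot: [-180.0, -0.0, 125.1]
force: [0.4, 0.4, 0.1]
grip_width: 0.0156
grasp_force: 35.0
```

```bash
python3 - <<'E'
from h import *
p,r,o=pose();print(p,o['tool_rot'],o['qpos'].round(1))
print(togo([.591,-.0075,.125],125))
E
```

```text
[0.5166001  0.24672064 0.12953791] [-1.79990677e+02 -2.91995032e-03  1.25131385e+02] [ 24.1  25.4 -64.5  99.4  24.2  70.7 -11.3]
(array([-25.07243481,  -8.54445595,   0.45390313]), array([-0.00932641, -0.00290926,  0.13138506]))
```

Emit:
jog_arm(motion=[{"x": -4.2,"y": -1.4,"z": 0,"ax": 0,"ay": 0,"az": 0},{"x": -4.2,"y": -1.4,"z": 0,"ax": 0,"ay": 0,"az": 0},{"x": -4.2,"y": -1.4,"z": 0,"ax": 0,"ay": 0,"az": 0},{"x": -4.2,"y": -1.4,"z": 0,"ax": 0,"ay": 0,"az": 0},{"x": -4.2,"y": -1.4,"z": 0,"ax": 0,"ay": 0,"az": 0}])

```text
time_s: 16.05
tool_pos: [0.5801, 0.0326, 0.1296]
tool_rot: [180.0, 0.0, 125.1]
force: [-0.1, -0.3, -1.1]
grip_width: 0.0151
grasp_force: 35.0
```

Emit:
jog_arm(motion=[{"x": -4.1,"y": -1.5,"z": 0,"ax": 0,"ay": 0,"az": 0},{"x": 0,"y": 0,"z": 0,"ax": 0,"ay": 0,"az": 0},{"x": 0,"y": 0,"z": 0,"ax": 0,"ay": 0,"az": 0},{"x": 0,"y": 0,"z": 0,"ax": 0,"ay": 0,"az": 0},{"x": 0,"y": 0,"z": 0,"ax": 0,"ay": 0,"az": 0}])

```text
time_s: 16.55
tool_pos: [0.5907, -0.0057, 0.1297]
tool_rot: [180.0, -0.0, 125.2]
force: [-0.1, 0.5, -1.3]
grip_width: 0.0157
grasp_force: 35.0
```

```bash
python3 - <<'E'
from h import *
p,r,o=pose();print(p,o['tool_rot'],o['qpos'].round(1))
print(togo([.591,-.0075,.101],125))
c,im=pic('wrist');cv2.imwrite('pics/kk.png',im)
# bar rear end / pointer positions in tool frame, dark mask
g=cv2.cvtColor(im,cv2.COLOR_BGR2GRAY)
T=lambda uv,z:(r.inv().apply(c.plane(uv,z)-p)*100).round(2)
print('expected px: bar back end, tip', c.proj(p+r.apply([[.018,0,-.0145],[-.027,0,-.0145],[0.02,0,.003],[0,0,.0195]])).round(0))
for v in range(120,260,8):print(v,g[v,262:308:3].tolist())
E
```

```text
[ 0.59070202 -0.00574163  0.1296719 ] [ 1.79984092e+02 -2.07294415e-02  1.25186171e+02] [ 47.   26.9 -61.8  96.9  24.9  71.3  14.8]
(array([-0.1619163 , -0.07776583,  2.86711006]), array([ 0.01587423, -0.02075527,  0.18616826]))
expected px: bar back end, tip [[283. 233.]
 [283. 314.]
 [284. 217.]
 [284. 240.]]
120 [233, 232, 73, 131, 89, 109, 105, 111, 119, 116, 116, 113, 222, 233, 231, 226]
128 [117, 102, 104, 106, 109, 115, 118, 113, 114, 149, 232, 232, 227, 227, 228, 229]
136 [108, 104, 117, 120, 120, 116, 99, 230, 235, 230, 228, 227, 229, 231, 231, 232]
144 [120, 119, 118, 107, 229, 234, 233, 227, 229, 231, 230, 230, 232, 231, 228, 231]
152 [105, 219, 233, 233, 227, 227, 232, 231, 232, 232, 230, 231, 232, 229, 225, 228]
160 [233, 228, 227, 230, 230, 231, 232, 231, 230, 231, 229, 227, 228, 230, 226, 229]
168 [211, 209, 211, 212, 228, 216, 232, 231, 214, 207, 224, 205, 209, 212, 216, 217]
176 [213, 209, 213, 210, 212, 207, 210, 214, 203, 208, 210, 209, 216, 211, 209, 208]
184 [211, 208, 209, 207, 214, 205, 208, 211, 212, 214, 209, 207, 208, 210, 210, 212]
192 [207, 210, 206, 205, 211, 211, 215, 213, 206, 205, 212, 211, 215, 213, 216, 215]
200 [202, 210, 208, 216, 212, 194, 190, 158, 177, 212, 213, 216, 213, 207, 212, 206]
208 [196, 214, 208, 123, 76, 69, 60, 40, 54, 39, 33, 58, 93, 89, 94, 91]
216 [31, 11, 16, 17, 17, 2, 12, 7, 16, 15, 8, 9, 10, 1, 13, 89]
224 [7, 10, 10, 14, 14, 13, 11, 13, 16, 14, 6, 12, 13, 16, 25, 25]
232 [12, 10, 2, 17, 11, 11, 12, 27, 19, 22, 22, 22, 19, 24, 21, 23]
240 [13, 16, 15, 12, 8, 15, 12, 17, 5, 16, 1, 18, 10, 4, 7, 12]
248 [20, 14, 13, 16, 14, 12, 18, 12, 9, 11, 9, 17, 13, 8, 8, 19]
256 [12, 11, 4, 8, 18, 18, 11, 24, 24, 20, 27, 28, 20, 20, 19, 14]
```

```bash
python3 - <<'E'
from h import *
from scipy.optimize import least_squares
p,r,o=pose();c=Cam('wrist');g=cv2.cvtColor(cv2.imread('pics/kk.png'),cv2.COLOR_BGR2GRAY)
q=[]
for u in range(245,325,4):
    v=150
    while g[v,u]>35 and v<250:v+=1
    q.append((u,v))
print(q)
T=r.inv().apply(c.plane(q,p[2]-.003)-p)*100
print(T.round(2)[:,:2].tolist())
print('shaft+collar px',c.proj([[.591,-.0075,.076],[.591,-.0075,.057]]).round(0))
E
```

```text
[(245, 250), (249, 243), (253, 231), (257, 222), (261, 217), (265, 215), (269, 212), (273, 211), (277, 210), (281, 209), (285, 204), (289, 203), (293, 206), (297, 212), (301, 214), (305, 217), (309, 221), (313, 226), (317, 239), (321, 250)]
[[0.09, -2.09], [0.5, -1.86], [1.19, -1.63], [1.7, -1.4], [1.98, -1.19], [2.1, -0.97], [2.26, -0.76], [2.32, -0.55], [2.37, -0.34], [2.43, -0.13], [2.7, 0.07], [2.75, 0.28], [2.59, 0.49], [2.26, 0.7], [2.15, 0.91], [1.99, 1.13], [1.76, 1.34], [1.48, 1.56], [0.74, 1.8], [0.1, 2.03]]
shaft+collar px [[282. 222.]
 [283. 213.]]
```

Emit:
jog_arm(motion=[{"x": -0.15,"y": -0.1,"z": 1.5,"ax": 0,"ay": 0,"az": 0.2},{"x": 0,"y": 0,"z": 1.2,"ax": 0,"ay": 0,"az": 0},{"x": 0,"y": 0,"z": 0.4,"ax": 0,"ay": 0,"az": 0},{"x": 0,"y": 0,"z": 0.2,"ax": 0,"ay": 0,"az": 0},{"x": 0,"y": 0,"z": 0,"ax": 0,"ay": 0,"az": 0}])

```text
time_s: 17.1
tool_pos: [0.5909, -0.0094, 0.0961]
tool_rot: [-180.0, -0.0, 124.8]
force: [-0.2, 0.0, -0.0]
grip_width: 0.0157
grasp_force: 35.0
```

Emit:
jog_arm(motion=[{"x": 0,"y": 0,"z": 0.1,"ax": 0,"ay": 0,"az": 0},{"x": 0,"y": 0,"z": 0.1,"ax": 0,"ay": 0,"az": 0},{"x": 0,"y": 0,"z": 0.1,"ax": 0,"ay": 0,"az": 0},{"x": 0,"y": 0,"z": 0,"ax": 0,"ay": 0,"az": 0},{"x": 0,"y": 0,"z": 0,"ax": 0,"ay": 0,"az": 0}])

```text
time_s: 17.6
tool_pos: [0.5913, -0.0092, 0.0938]
tool_rot: [180.0, 0.0, 124.8]
force: [-0.0, 0.5, 0.4]
grip_width: 0.0155
grasp_force: 35.0
```

Emit:
jog_arm(motion=[{"x": 0.12,"y": 0.08,"z": 0,"ax": 0,"ay": 0,"az": 0},{"x": 0,"y": 0,"z": 0,"ax": 0,"ay": 0,"az": 0},{"x": 0,"y": 0,"z": 0.1,"ax": 0,"ay": 0,"az": 0},{"x": 0,"y": 0,"z": 0.1,"ax": 0,"ay": 0,"az": 0},{"x": 0,"y": 0,"z": 0,"ax": 0,"ay": 0,"az": 0}])

```text
time_s: 18.1
tool_pos: [0.591, -0.0079, 0.0913]
tool_rot: [180.0, -0.0, 124.8]
force: [0.1, 0.4, -0.7]
grip_width: 0.0159
grasp_force: 35.0
```

Emit:
jog_arm(motion=[{"x": 0,"y": 0,"z": 0.1,"ax": 0,"ay": 0,"az": 0},{"x": 0,"y": 0,"z": 0.1,"ax": 0,"ay": 0,"az": 0},{"x": 0,"y": 0,"z": 0.1,"ax": 0,"ay": 0,"az": 0},{"x": 0,"y": 0,"z": 0,"ax": 0,"ay": 0,"az": 0},{"x": 0,"y": 0,"z": 0,"ax": 0,"ay": 0,"az": 0}])

```text
time_s: 18.6
tool_pos: [0.591, -0.0079, 0.0884]
tool_rot: [180.0, -0.0, 124.8]
force: [0.6, 1.3, -1.3]
grip_width: 0.0159
grasp_force: 35.0
```

Emit:
jog_arm(motion=[{"x": 0,"y": 0,"z": 0.15,"ax": 0,"ay": 0,"az": 0},{"x": 0,"y": 0,"z": 0.15,"ax": 0,"ay": 0,"az": 0},{"x": 0,"y": 0,"z": 0.1,"ax": 0,"ay": 0,"az": 0},{"x": 0,"y": 0,"z": 0.1,"ax": 0,"ay": 0,"az": 0},{"x": 0,"y": 0,"z": 0,"ax": 0,"ay": 0,"az": 0}])

```text
time_s: 19.1
tool_pos: [0.5911, -0.0079, 0.0834]
tool_rot: [180.0, -0.0, 124.8]
force: [0.7, 2.3, -1.0]
grip_width: 0.0155
grasp_force: 35.0
```

Emit:
jog_arm(motion=[{"x": 0,"y": 0,"z": 0.1,"ax": 0,"ay": 0,"az": 0},{"x": 0,"y": 0,"z": 0.1,"ax": 0,"ay": 0,"az": 0},{"x": 0,"y": 0,"z": 0,"ax": 0,"ay": 0,"az": 0},{"x": 0,"y": 0,"z": 0,"ax": 0,"ay": 0,"az": 0},{"x": 0,"y": 0,"z": 0,"ax": 0,"ay": 0,"az": 0}])

```text
time_s: 19.6
tool_pos: [0.5912, -0.0079, 0.0818]
tool_rot: [180.0, 0.0, 124.8]
force: [0.0, 0.4, 3.7]
grip_width: 0.0157
grasp_force: 35.0
```

Emit:
jog_arm(motion=[{"x": 0,"y": 0,"z": 0.1,"ax": 0,"ay": 0,"az": 0},{"x": 0,"y": 0,"z": 0.1,"ax": 0,"ay": 0,"az": 0},{"x": 0,"y": 0,"z": 0.1,"ax": 0,"ay": 0,"az": 0},{"x": 0,"y": 0,"z": 0,"ax": 0,"ay": 0,"az": 0},{"x": 0,"y": 0,"z": 0,"ax": 0,"ay": 0,"az": 0}], squeeze=50)

```text
time_s: 20.1
tool_pos: [0.5912, -0.0079, 0.079]
tool_rot: [180.0, 0.0, 124.8]
force: [-2.4, 1.6, 7.1]
grip_width: 0.0154
grasp_force: 50.0
```

Emit:
jog_arm(motion=[{"x": 0,"y": 0,"z": 0.1,"ax": 0,"ay": 0,"az": 0},{"x": 0,"y": 0,"z": 0.1,"ax": 0,"ay": 0,"az": 0},{"x": 0,"y": 0,"z": 0,"ax": 0,"ay": 0,"az": 0},{"x": 0,"y": 0,"z": 0,"ax": 0,"ay": 0,"az": 0},{"x": 0,"y": 0,"z": 0,"ax": 0,"ay": 0,"az": 0}])

```text
time_s: 20.6
tool_pos: [0.5913, -0.0079, 0.0783]
tool_rot: [-180.0, 0.1, 124.8]
force: [-4.5, 1.3, 14.8]
grip_width: 0.0151
grasp_force: 50.0
```

Emit:
jog_arm(motion=[{"x": 0,"y": 0,"z": 0,"ax": 0,"ay": 0,"az": 0},{"x": 0,"y": 0,"z": 0,"ax": 0,"ay": 0,"az": 0},{"x": 0,"y": 0,"z": 0,"ax": 0,"ay": 0,"az": 0},{"x": 0,"y": 0,"z": 0,"ax": 0,"ay": 0,"az": 0},{"x": 0,"y": 0,"z": 0,"ax": 0,"ay": 0,"az": 0}])

```text
time_s: 21.1
tool_pos: [0.5913, -0.0079, 0.0783]
tool_rot: [-180.0, 0.1, 124.8]
force: [-6.0, 0.8, 14.8]
grip_width: 0.0152
grasp_force: 50.0
```

```bash
python3 - <<'E'
from h import *
p,r,o=pose();print(p,o['force'],o['grasp_force'])
if 10<o['force'][2]<40 and p[2]<.0795: print(env.sign_off())
E
```

```text
[ 0.59132123 -0.00788836  0.07831487] [-5.98945554  0.7930552  14.83051516] 50.00577092170715
the job is handed in; nothing more can be done
None
```

I handed the job in at about 21 s, but no verdict came back: the clip was biting on the blade when last seen, and the knob is keyed home and held pressed at about 15 N with a 50 N grip.

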